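# Hold the blade gauge in the measuring slot

## Robot

A 7-joint arm with a two-finger parallel gripper is mounted at the origin on the work surface. World frame = base frame: x ahead of the robot, y to its left, z up, the work surface at z = 0. Lengths are in m, angles in degrees, forces in N, time in s.
With the tool pointing down it reaches from about 0.425 to 0.875 m from the base axis. Payload 8.4 kg.
Tool frame: the origin (TCP) lies midway between the tips of the shut fingers; the grasp point (between the pads) lies 19 mm behind it (pinch_z is the distance from the TCP to the grasp point, in m); z points along the fingers, y is the line along which they close (so a half turn about z gives the same grasp; the last joint's range is limited). The gripper opens to 87 mm and grips with 3 to 60 N. Pads are 19 mm wide; open, the fingers measure 117 mm over their backs; the gripper's body (75 mm by 190 mm) begins 51 mm behind the grasp point.
Start: joints at [-74.038, 19.091, 2.286, 83.961, -0.768, 76.965, -3.352], TCP at [0.24, 0.604, 0.223] pointing down, gripper open.
Joint ranges: [-147.57, 147.57], [-21.85, 119.76], [-74.77, 79.35], [14.55, 137.4], [-85.83, 265.84], [4.83, 119.75], [-152.11, 152.11]. Speed limits (degrees/s): [127.2, 127.2, 159.86, 159.86, 180, 180, 180].

## Interface

Orientations are given as [roll, pitch, yaw] about the fixed x, y, z axes, in that order (R = Rz(yaw) Ry(pitch) Rx(roll)).
In Python, from station import * gives the robot as it stands.
- The arm moves only by the tool send_rows, never from a script. Its argument "increments" is a list of rows, each a list of 3 entries, a list of its own where there are three numbers: the shift along the tool's x, y, z in m, then the turn about the tool's z in rad, then the finger opening in m, from 0 to 0.087. In form: [[[dx, dy, dz], turn, fingers], ...]. A call has exactly 5 rows; each row is the pose to reach, as a shift and turn from the pose commanded when the call began, along the tool's axes at that moment; what a row does not reach only later rows make up. A row lasts 1/10 s, in which the tool goes at most 50 mm and 8.59 degrees, less where a joint would pass 70% of its speed; a pose out of reach is approached as far as the arm can. A call with a gripper value outside its range is refused whole. The fingers move at their own pace and stop on an object; "grip_force" is the grip in N (left out, the last holds). Time passes only in rows, so rows that repeat a pose let the fingers close, or fill a call up. It gives the time, the measured TCP pose, the force, the opening and the grip force at its end, in the units of the state.
- get_obs(): the state, without advancing time (a new reading comes with each control period).
- capture(name): name is "scene" or "top" or "wrist"; returns a dict with "pixels" (480x640x3 uint8, red, green, blue), "range_z" (480x640 float32, m along the optical axis (not along the pixel's ray), 0 where there is no reading), "fx", "fy", "cx", "cy" (pixels), "k1" (the pictures are not rectified: a ray, as slopes to the right and down, at radius r is drawn at 1 + k1 r^2 times it, then the intrinsics apply), "origin" and "rotation" of the camera in the world. Camera axes: x right, y up, looking along -z (the intrinsics and any distortion apply to the point x, -y, -z); pixel columns grow to the right and rows downward; lengths in m; the calibration is good to about 2 mm. A picture is of the moment at which its call begins.
- job_done(): hands the job in; it is judged then, once.
The state is a dict: "t": time; "qpos": joint angles; "qd": joint speeds; "tau": joint torques, N m; "tcp_pos": TCP position; "tool_rot": TCP orientation; "force": force on the tool from outside, world axes, zero at the start; "torque": the same for the moment, N m; "grip_width": finger opening in m; "grip_force": force on a finger pad.
Only numpy, scipy, OpenCV 4.12 (cv2) and the standard library are available. Lean on these libraries where they do the work, as an engineer would, in place of code of your own. Each camera call takes 0.05 s, during which the arm holds its last target. There are 200 camera calls.

## Task

Slide the shutter carriage on the measuring housing fully open against its end stop. Then take the flat blade gauge with the rectangular head out of the rack, pass its blade straight down through the slot in the housing's cover, and finish while still holding it there in the gripper, hanging upright with the underside of its head about 15 mm above the cover and not pressed hard against the slot. Leave the other two gauges, the oil bottle and the hex key where they are.

Things in the scene. Friction and masses are not known exactly. Their poses are not given: they have to be found in the camera images.
- housing: Fixed grey hollow measuring housing on a dark granite plate whose top is 45 mm above the work surface. 130 mm (own x) by 250 mm (own y), cover top 110 mm above its underside. Origin: centre of its underside; z up. Two rails 6 mm high run along y on the cover at x = +-36 mm and a steel end stop, 8 mm high, stands near the +y end. Inner floor about 6 mm above the underside.
- slot (a point): Centre of the slot's mouth, level with the top face of the aluminium cover; axes as the housing. The slot is 14 mm wide along x and 44 mm long along y (2 mm more than the blade's thickness, 4 mm more than its width), goes through the 10 mm thick cover, has a 2.5 mm bevelled mouth, and lies 45 mm towards -y from the cover's middle; below it is empty space.
- shutter (a joint): Travel of the dark steel shutter carriage along the housing's +y, in m. At the start it covers all or part of the slot (0 to 0.03); 0.11 is fully open, against the end stop. It moves against about 2 N of friction and stays where it is left.
- shutter_grip (a point): Grip point on the shutter's black block handle, 14 mm below its top, 26.5 mm above the cover's top face; axes as the housing, moves with the shutter. The handle is 36 mm along x, 16 mm along y and stands 34 mm high on the 6 mm thick shutter plate (62 mm along x, 66 mm along y).
- rack: Fixed wooden block, 70 mm (own x) by 240 mm (own y) by 40 mm high, on the granite, with three equal pockets 25 mm deep at y = -80, 0 and 80 mm, each about 17 mm along x by 46 mm along y. Any gauge may stand in any pocket. Origin: centre of its underside.
- blade: Steel blade gauge, about 0.3 kg, standing upright in a pocket: flat blade 12 mm thick (own x), 40 mm wide (own y), 75 mm long (own z, up), with an aluminium rectangular head on top of it, 22 mm (x) by 36 mm (y) by 40 mm high, so 115 mm high in all. Origin: centre of the blade's lower end. Either way round in the slot is right.
- pin: Round pin gauge to be left alone, 15 mm pin 75 mm long with a round head 30 mm across and 35 mm high, upright in a pocket. Origin: centre of its lower end.
- bar: Square bar gauge to be left alone, 14 mm square bar 55 mm long with a small round head 22 mm across and 28 mm high, upright in a pocket. Origin: centre of its lower end.
- oil: Small amber oil bottle to be left alone, 36 mm across, 100 mm high, standing on the granite. Origin: centre of its underside.
- hexkey: L-shaped bright steel hex key to be left alone, 95 by 26 mm, 7 mm thick, lying on the granite. Origin: under its long leg.

How it is judged (in metres and radians):
On the way:
1. the shutter carriage is slid fully open, against its end stop (value of joint shutter above 0.106 m), for 0.2 s.
At the end, for the whole second after the job is handed in: Shutter within 6 mm of its open stop; blade held still by the fingers, upright within 0.1 rad, its lower end 45 to 71 mm below the cover top (head 4 to 30 mm above it), within 6 mm (x) and 7 mm (y) of the slot centre, pressing on the housing with under 12 N (value of joint shutter above 0.104 m and z of blade in the frame of slot between -0.071 and -0.045 m and x of blade in the frame of slot between -0.006 and 0.006 m and y of blade in the frame of slot between -0.007 and 0.007 m and angle between blade's own z axis and vertical below 0.1 rad and contact force between blade and the fingers above 2 N and contact force between blade and housing below 12 N and linear speed of blade below 0.02 m/s); the arm keeps its last pose, push and grip.
It fails at once if another gauge is moved more than 15 mm (distance of any of pin, bar from where it was at the start of the episode above 0.015 m).
It fails at once if the oil bottle or the hex key is moved more than 20 mm (distance of any of oil, hexkey from where it was at the start of the episode above 0.02 m).
It also fails if it takes over 64 s, if anything falls off the work surface, if the arm or the gripper's body presses on something with over 40 N, if the wrist force passes 120 N, or if a joint passes its speed limit or range.

## Working session

There is one attempt and no reset: what is moved stays moved. The work goes in short steps, Python scripts to look and compute and a tool call to move; the robot and the scene stay as the last step left them, time stands still between calls to the robot, and variables do not carry over. Pictures are saved under pics/ and viewed, at most 12 in all, crops included, and the job is handed in when it is done.

Besides the shell and the picture viewer there is one more tool, called after "Call:" by a JSON object that holds its "api" and its "payload". send_rows: Moves the arm, as the interface text tells. Its arguments: {"type":"object","properties":{"increments":{"type":"array","items":{"type":"array"}},"grip_force":{"type":"number"}},"required":["increments"]}

```bash
mkdir -p pics; cat > h.py <<'E'
from station import *
import numpy as np, cv2, pickle
def snap(n,f):
    c=capture(n); pickle.dump(c,open(f'pics/{f}.pkl','wb')); cv2.imwrite(f'pics/{f}.png',c['pixels'][:,:,::-1]); return c
def load(f): return pickle.load(open(f'pics/{f}.pkl','rb'))
def ray(c,u,v):
    d=np.array([(u-c['cx'])/c['fx'],(v-c['cy'])/c['fy']]); s=d.copy()
    for _ in range(30): s=d/(1+c['k1']*(s@s))
    return np.array(c['rotation'])@np.array([s[0],-s[1],-1.0])
def atz(c,u,v,z):
    r=ray(c,u,v); o=np.array(c['origin']); return o+r*(z-o[2])/r[2]
def dep(c,u,v,k=1):
    p=c['range_z'][v-k:v+k+1,u-k:u+k+1]; p=p[p>0]; return np.array(c['origin'])+ray(c,u,v)*np.median(p)
def tri(c1,p1,c2,p2):
    r1,r2=ray(c1,*p1),ray(c2,*p2);o1,o2=np.array(c1['origin']),np.array(c2['origin'])
    t=np.linalg.lstsq(np.c_[r1,-r2],o2-o1,rcond=None)[0]
    a,b=o1+r1*t[0],o2+r2*t[1]; return (a+b)/2,np.linalg.norm(a-b)
def cloud(c):
    h,w=c['range_z'].shape; u,v=np.meshgrid(np.arange(w),np.arange(h))
    d=np.stack([(u-c['cx'])/c['fx'],(v-c['cy'])/c['fy']],-1); s=d.copy()
    for _ in range(30): s=d/(1+c['k1']*(s**2).sum(-1,keepdims=True))
    r=np.dstack([s[...,0],-s[...,1],-np.ones((h,w))])@np.array(c['rotation']).T
    return np.array(c['origin'])+r*c['range_z'][...,None]
E
python3 - <<'E'
from h import *
for n in('top','scene'):
    c=snap(n,n+'0'); print(n,c['origin'],c['rotation'],c['fx'],c['k1'])
o=get_obs(); print(o)
E
```

```text
top [0.45113148 0.02450487 0.97224554] [  6.71019885  -1.4472095  -91.43132776] 514.5925845098478 0.0016193777924156632
scene [1.17612639 0.34965494 0.61115286] [ 56.65944297  -1.01654197 118.9326383 ] 454.91672330262736 0.006820544516935246
{'t': 0.1, 'qpos': array([-74.03599995,  19.12807214,   2.28275588,  84.0057569 ,
        -0.76495094,  76.96578723,  -3.35166006]), 'qd': array([-0.1201833 , -0.15897263,  0.04278849, -0.07896049,  0.09417528,
       -0.04523459,  0.03073736]), 'tau': array([ 4.58874361e-03, -6.57809758e+01,  1.34060875e+00, -4.04711795e+01,
       -5.95222204e-02,  4.10062086e-02,  1.07707142e-04]), 'tcp_pos': array([0.2396499 , 0.60375105, 0.22174572]), 'tool_rot': array([-1.79915910e+02,  7.78196233e-03,  1.58353870e+02]), 'force': array([-0.02522057,  0.08795665, -0.02819995]), 'torque': array([ 0.05119396,  0.03745005, -0.03526788]), 'grip_force': 0.0, 'grip_width': 0.08696300715565156}
```

View pics/top0.png

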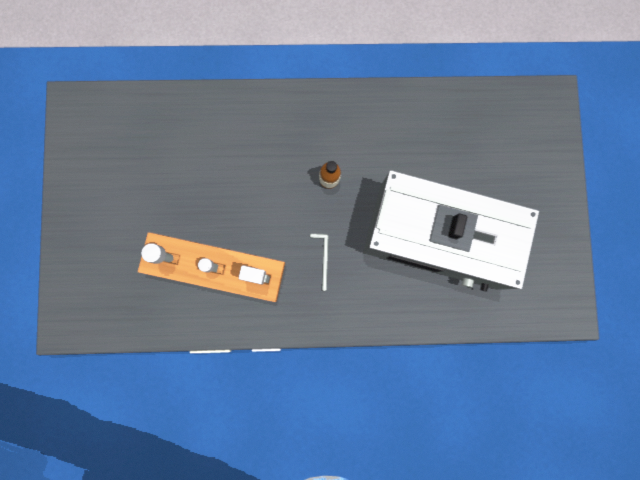

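View pics/scene0.png

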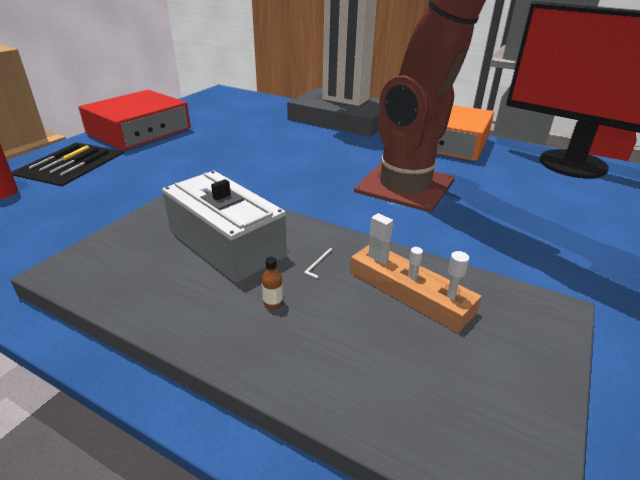

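The top view shows the housing at (455,230) with its handle at (458,226) and the open part of the slot at (485,238). The rack is at (212,268), with the rectangular-head blade gauge at (253,275). The bottle is at (330,175) and the hex key at (325,265). The scene view confirms that the rectangular head is in the pocket nearest the housing.

```bash
python3 - <<'E'
from h import *
c=load('top0'); P=cloud(c); s=load('scene0'); S=cloud(s)
def rect(Q,name,zlo,zhi,box):
    m=(Q[...,2]>zlo)&(Q[...,2]<zhi)&(Q[...,0]>box[0])&(Q[...,0]<box[1])&(Q[...,1]>box[2])&(Q[...,1]<box[3])
    q=Q[m]
    if len(q)<10: print(name,len(q)); return
    r=cv2.minAreaRect(q[:,:2].astype(np.float32)*1000); print(name,len(q),'z',np.median(q[:,2]),r)
print('granite',dep(c,330,120,3), 'cover',dep(c,400,200),dep(c,510,250),'handle',dep(c,459,222),'head',dep(c,252,274),'rack',dep(c,224,285),'plate',dep(c,440,240))
print('scene head',dep(s,381,224),'cover',dep(s,215,220),'handle',dep(s,221,188))
for n,Q in(('top',P),('scene',S)):
    rect(Q,n+' cover',.148,.165,(.2,.9,-.5,0))
    rect(Q,n+' handle',.185,.215,(.2,.9,-.5,0))
    rect(Q,n+' rack',.08,.092,(.2,.9,.05,.6))
    rect(Q,n+' head',.165,.185,(.2,.9,.1,.21))
    rect(Q,n+' headall',.14,.185,(.2,.9,.1,.21))
a=c['pixels'][160:300,360:550]; a=cv2.resize(a,None,fx=4,fy=4,interpolation=cv2.INTER_CUBIC)
b=c['pixels'][225:310,130:295]; b=cv2.resize(b,None,fx=4.6,fy=4.6,interpolation=cv2.INTER_CUBIC)
cv2.imwrite('pics/a.png',a[:,:,::-1]);cv2.imwrite('pics/b.png',b[:,:,::-1])
E
```

```text
Traceback (most recent call last):
  File "h.py", line 23, in cloud
    return np.array(c['origin'])+r*c['range_z'][...,None]
                                 ~^~~~~~~~~~~~~~~~~~~~~~~
ValueError: operands could not be broadcast together with shapes (480,640) (480,640,1)
```

The camera rotation is given as roll, pitch and yaw in degrees, so I'll convert it to a matrix when loading.

```bash
cat >> h.py <<'E'
from scipy.spatial.transform import Rotation as Ro
_cap=capture
def capture(n):
    c=dict(_cap(n)); c['rotation']=Ro.from_euler('xyz',c['rotation'],degrees=True).as_matrix(); return c
E
cat > m.py <<'E'
from h import *
def fx(f):
    c=load(f); c['rotation']=Ro.from_euler('xyz',c['rotation'],degrees=True).as_matrix(); pickle.dump(c,open(f'pics/{f}.pkl','wb'))
import sys
if 'fix' in sys.argv: fx('top0'); fx('scene0')
c=load('top0'); P=cloud(c); s=load('scene0'); S=cloud(s)
def rect(Q,name,zlo,zhi,box):
    m=(Q[...,2]>zlo)&(Q[...,2]<zhi)&(Q[...,0]>box[0])&(Q[...,0]<box[1])&(Q[...,1]>box[2])&(Q[...,1]<box[3])
    q=Q[m]
    if len(q)<10: print(name,len(q)); return
    r=cv2.minAreaRect(q[:,:2].astype(np.float32)*1000); print(name,len(q),'z',np.median(q[:,2]),r)
print('granite',dep(c,330,120,3), 'cover',dep(c,400,200),dep(c,510,250),'handle',dep(c,459,222),'head',dep(c,252,274),'rack',dep(c,224,285),'plate',dep(c,440,240))
print('scene head',dep(s,381,224),'cover',dep(s,215,220),'handle',dep(s,221,188))
for n,Q in(('top',P),('scene',S)):
    rect(Q,n+' cover',.148,.165,(.2,.9,-.5,0))
    rect(Q,n+' handle',.185,.215,(.2,.9,-.5,0))
    rect(Q,n+' rack',.08,.092,(.2,.9,.05,.6))
    rect(Q,n+' head',.165,.185,(.2,.9,.1,.21))
    rect(Q,n+' headall',.14,.185,(.2,.9,.1,.21))
a=c['pixels'][160:300,360:550]; a=cv2.resize(a,None,fx=4,fy=4,interpolation=cv2.INTER_CUBIC)
b=c['pixels'][225:310,130:295]; b=cv2.resize(b,None,fx=4.6,fy=4.6,interpolation=cv2.INTER_CUBIC)
cv2.imwrite('pics/a.png',a[:,:,::-1]);cv2.imwrite('pics/b.png',b[:,:,::-1])
E
python3 m.py fix
```

```text
granite [ 0.77760794 -0.02601403  0.04544579] cover [ 0.60307362 -0.12966705  0.15586517] [ 0.51795367 -0.30386492  0.15542721] handle [ 0.55944841 -0.21140038  0.19640153] head [0.48834752 0.10808308 0.1752829 ] rack [0.47488633 0.16516611 0.08668712] plate [ 0.53596652 -0.18977492  0.16180607]
scene head [0.49755859 0.11469299 0.1694917 ] cover [ 0.62256431 -0.1716617   0.15466246] handle [ 0.55786015 -0.205942    0.1846757 ]
top cover 11812 z 0.1561536036072429 ((568.923828125, -168.18006896972656), (351.1190185546875, 131.3795928955078), 73.3887710571289)
top handle 269 z 0.19548191178226537 ((555.1211547851562, -212.5151824951172), (16.739931106567383, 36.433013916015625), 72.95216369628906)
top rack 4550 z 0.0859065806567253 ((506.8277587890625, 188.00445556640625), (240.39480590820312, 70.10303497314453), 76.34705352783203)
top head 267 z 0.17559638358451746 ((488.3663635253906, 112.7764892578125), (30.06969451904297, 21.837291717529297), 76.79463195800781)
top headall 409 z 0.17462369909189546 ((496.7886657714844, 147.90188598632812), (102.3994369506836, 21.83893585205078), 76.56250762939453)
scene cover 3856 z 0.15519870422911175 ((551.710205078125, -215.64491271972656), (255.14048767089844, 133.34141540527344), 73.21815490722656)
scene handle 137 z 0.19321376361228776 ((553.6865844726562, -211.11343383789062), (17.078067779541016, 35.45375442504883), 72.04012298583984)
scene rack 2772 z 0.08496815282846093 ((503.999267578125, 188.55789184570312), (240.59950256347656, 73.95794677734375), 76.43286895751953)
scene head 177 z 0.17395874981841208 ((487.0152893066406, 114.13282775878906), (30.888904571533203, 24.27025604248047), 77.79552459716797)
scene headall 457 z 0.1583923922502974 ((494.4779968261719, 149.06600952148438), (102.43815612792969, 24.856353759765625), 77.45092010498047)
```

View pics/a.png

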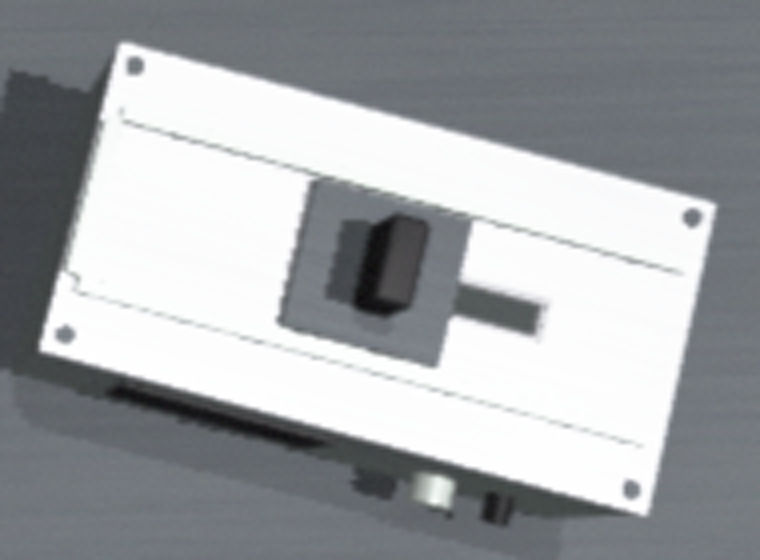

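View pics/b.png

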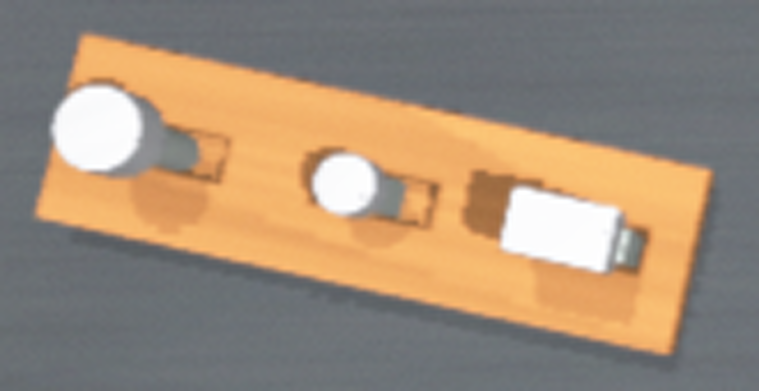

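Crop a shows the cover corners at (122,43), (716,206), (648,515) and (40,350), and the slot's far end at about (545,318). The handle top centre is at about (405,260). Crop b shows the blade head's top face with corners (514,186), (623,208), (609,272) and (501,246).

```bash
python3 - <<'E'
from h import *
c=load('top0'); s=load('scene0')
A=lambda x,y:(360+(x+.5)/4-.5,160+(y+.5)/4-.5)
B=lambda x,y:(130+(x+.5)/4.6-.5,225+(y+.5)/4.6-.5)
def box(pts,f,z):
    p=np.array([atz(c,*f(*q),z)[:2] for q in pts]); ctr=p.mean(0)
    e=p[np.r_[1:4,0]]-p; print(np.round(ctr,4),'len',np.round(np.linalg.norm(e,axis=1),4),'ang',np.round(np.degrees(np.arctan2(e[:,1],e[:,0]))%180,1)); return ctr
k=box([(122,43),(716,206),(648,515),(40,350)],A,.155)
box([(514,186),(623,208),(609,272),(501,246)],B,.175)
box([(85,34),(713,170),(670,355),(36,215)],B,.085)
box([(402,214),(430,219),(408,310),(378,303)],A,.195)
print('slot end',atz(c,*A(545,318),.155))
a=np.radians(73.3); yh=np.array([np.cos(a),np.sin(a)]); xh=np.array([yh[1],-yh[0]])
print('slot',k-.045*yh,'xh',xh)
# cloud based fits
P=cloud(c)
m=(P[...,2]>.152)&(P[...,2]<.160)&(P[...,1]<-.05)&(P[...,0]>.2)
print(cv2.minAreaRect(P[m][:,:2].astype(np.float32)*1000))
o=get_obs(); print(o['tcp_pos'],o['tool_rot'])
E
```

```text
[ 0.5542 -0.2169] len [0.2502 0.1295 0.2512 0.1305] ang [ 73.2 163.5  73.4 163. ]
[0.4881 0.1085] len [0.0373 0.0219 0.0372 0.0205] ang [ 77.2 166.9  75.1 167.4]
[0.5069 0.1869] len [0.2407 0.0705 0.241  0.0695] ang [ 76.4 166.   76.2 165.8]
[ 0.555  -0.2143] len [0.011  0.0366 0.0118 0.0361] ang [ 78.6 163.2  75.5 161.9]
slot end [ 0.53608662 -0.28226245  0.155     ]
slot [ 0.54125463 -0.2599567 ] xh [ 0.95782249 -0.28736052]
((554.6890869140625, -215.8955535888672), (251.1818084716797, 131.3795928955078), 73.3887710571289)
[0.2396499  0.60375105 0.22174572] [-1.79915910e+02  7.78196233e-03  1.58353870e+02]
```

```bash
cat >> h.py <<'E'
def to(x,y,z,yaw):
    o=get_obs(); R=Ro.from_euler('xyz',o['tool_rot'],degrees=True).as_matrix()
    d=(np.array([x,y,z])-o['tcp_pos']); R=Ro.from_euler('xyz',[180,0,o['tool_rot'][2]],degrees=True).as_matrix()
    print('shift',np.round(R.T@d,4),'turn',round(-np.radians((yaw-o['tool_rot'][2]+180)%360-180),4),'t',round(o['t'],2),'rot',np.round(o['tool_rot'],2),'q',np.round(o['qpos'],1))
E
python3 -c "
from h import *
to(.50,.2,.27,163.3); to(.555,-.2133,.27,163.3)"
```

```text
shift [-0.3909 -0.2792 -0.0483] turn -0.0863 t 0.1 rot [-1.7992e+02  1.0000e-02  1.5835e+02] q [-74.   19.1   2.3  84.   -0.8  77.   -3.4]
shift [-0.5945 -0.6431 -0.0483] turn -0.0863 t 0.1 rot [-1.7992e+02  1.0000e-02  1.5835e+02] q [-74.   19.1   2.3  84.   -0.8  77.   -3.4]
```

Call:
{"api": "send_rows", "payload": {"increments": [[[-0.02, -0.015, -0.03], 0, 0.08], [[-0.06, -0.04, -0.048], -0.04, 0.08], [[-0.095, -0.07, -0.048], -0.086, 0.08], [[-0.13, -0.095, -0.048], -0.086, 0.08], [[-0.16, -0.115, -0.048], -0.086, 0.08]]}}

```text
t: 0.6
tcp_pos: [0.3473, 0.4357, 0.2706]
tool_rot: [-180.0, 0.0, 163.2]
force: [1.2, 0.9, 0.3]
grip_width: 0.0801
grip_force: 0.0
```

```bash
python3 -c "
from h import *
to(.52,.1,.27,163.3); to(.555,-.2133,.27,163.3);print(get_obs()['tcp_pos'])"
```

```text
shift [-0.2623 -0.2715  0.0006] turn -0.0017 t 0.6 rot [-1.7998e+02  1.0000e-02  1.6321e+02] q [-62.6   7.    7.2  93.2  -0.9  79.9  18. ]
shift [-0.3864 -0.5613  0.0006] turn -0.0017 t 0.6 rot [-1.7998e+02  1.0000e-02  1.6321e+02] q [-62.6   7.    7.2  93.2  -0.9  79.9  18. ]
[0.3472987  0.43574243 0.27055779]
```

Call:
{"api": "send_rows", "payload": {"increments": [[[-0.03, -0.035, 0], 0, 0.06], [[-0.06, -0.07, 0], 0, 0.06], [[-0.09, -0.105, 0], 0, 0.06], [[-0.12, -0.14, 0], 0, 0.06], [[-0.15, -0.175, 0], 0, 0.06]]}}

```text
t: 1.1
tcp_pos: [0.4397, 0.2255, 0.2704]
tool_rot: [180.0, -0.0, 163.3]
force: [0.9, 0.8, 0.6]
grip_width: 0.0605
grip_force: 0.0
```

Call:
{"api": "send_rows", "payload": {"increments": [[[-0.03, -0.035, 0], 0, 0.06], [[-0.06, -0.07, 0], 0, 0.06], [[-0.09, -0.105, 0], 0, 0.06], [[-0.11, -0.14, 0], 0, 0.06], [[-0.13, -0.175, 0], 0, 0.06]]}}

```text
t: 1.6
tcp_pos: [0.5136, 0.0205, 0.2703]
tool_rot: [-180.0, -0.0, 163.3]
force: [1.3, 0.5, -0.3]
grip_width: 0.06
grip_force: 0.0
```

```bash
python3 -c "
from h import *
to(.555,-.2133,.27,163.3);print(get_obs()['tcp_pos'])"
```

```text
shift [-0.107  -0.212   0.0003] turn -0.0008 t 1.6 rot [-1.7999e+02 -2.0000e-02  1.6326e+02] q [-37.4   0.9  30.9  99.7  -0.5  79.5  66.8]
[0.51358189 0.02054678 0.27034045]
```

Call:
{"api": "send_rows", "payload": {"increments": [[[-0.02, -0.044, 0], 0, 0.05], [[-0.045, -0.088, 0], 0, 0.05], [[-0.065, -0.13, 0], 0, 0.05], [[-0.085, -0.172, 0], 0, 0.05], [[-0.107, -0.212, 0], 0, 0.05]]}}

```text
t: 2.1
tcp_pos: [0.5548, -0.2133, 0.2706]
tool_rot: [180.0, 0.0, 163.3]
force: [-0.2, 1.0, 0.6]
grip_width: 0.0501
grip_force: 0.0
```

Call:
{"api": "send_rows", "payload": {"increments": [[[0, 0, 0], 0, 0.05], [[0, 0, 0], 0, 0.05], [[0, 0, 0], 0, 0.05], [[0, 0, 0], 0, 0.05], [[0, 0, 0], 0, 0.05]]}}

```text
t: 2.6
tcp_pos: [0.5552, -0.21, 0.2707]
tool_rot: [180.0, 0.0, 163.4]
force: [1.1, 0.4, -0.3]
grip_width: 0.05
grip_force: 0.0
```

```bash
python3 -c "
from h import *
to(.555,-.2133,.165,163.3);c=snap('wrist','w1');print(get_obs()['tcp_pos'],c['origin'])"
```

```text
shift [-0.0007 -0.0032  0.1057] turn 0.0017 t 2.6 rot [179.96   0.   163.4 ] q [-19.4  13.3  43.2  89.7  -9.2  80.6  97.9]
[ 0.55520254 -0.21028504  0.27072049] [ 0.48598926 -0.19024516  0.43197088]
```

View pics/w1.png

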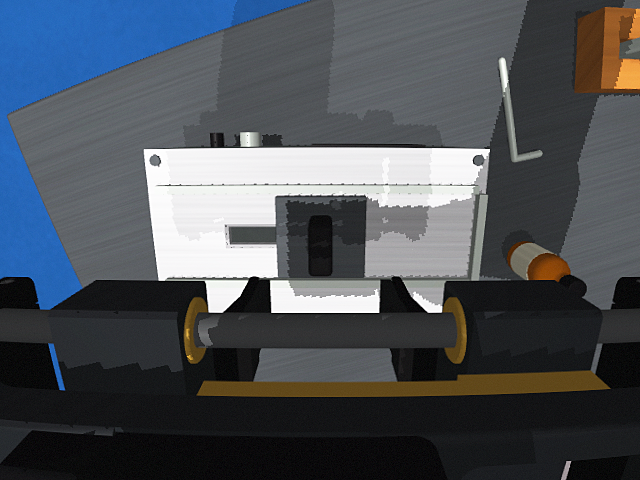

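The wrist view shows the handle top at about (308–332, 214–276) and the open slot end at (226,236). The end stop strip is at x≈480. I'll check these against the top-view numbers.

```bash
python3 - <<'E'
from h import *
c=load('w1');t=load('top0')
P=cloud(c)
ok=lambda lo,hi:(P[...,2]>lo)&(P[...,2]<hi)&(P[...,1]<-.05)
m=ok(.188,.205); m[:200]=0;m[280:]=0;m[:,:290]=0;m[:,350:]=0
print('handle',np.median(P[m][:,2]),cv2.minAreaRect(P[m][:,:2].astype(np.float32)*1000))
print('cover z',dep(c,400,170),dep(c,200,200),'plate',dep(c,290,230))
for v in(225,247): print('slot edge',atz(c,240,v,.155))
e=atz(c,226,236,.155);print('slot end',e)
a=np.radians(73.3);yh=np.array([np.cos(a),np.sin(a)]);print('slot ctr',e[:2]+.0245*yh,e[:2]+.022*yh)
k=np.array([atz(c,*p,.155)[:2] for p in((145,149),(488,149))]);d=k[1]-k[0];print(k,np.linalg.norm(d),np.degrees(np.arctan2(d[1],d[0])))
xh=np.array([yh[1],-yh[0]]);print('ctr from wrist',k.mean(0)+.065*xh)
A=lambda x,y:(360+(x+.5)/4-.5,160+(y+.5)/4-.5)
print('tri slot end',tri(c,(226,236),t,A(545,318)),'tri screw',tri(c,(155,160),t,A(631,489)),tri(c,(478,160),t,A(65,334)))
E
```

```text
handle 0.19434201092924308 ((552.1161499023438, -213.22105407714844), (15.333839416503906, 35.21819305419922), 73.55955505371094)
cover z [ 0.5223156  -0.14387414  0.15401801] [ 0.50119382 -0.29032636  0.15457751] plate [ 0.54071206 -0.23256629  0.16071002]
slot edge [ 0.5275103  -0.26807168  0.155     ]
slot edge [ 0.54357679 -0.27388289  0.155     ]
slot end [ 0.53244093 -0.28112648  0.155     ]
slot ctr [ 0.53948126 -0.25765983] [ 0.53876286 -0.26005438]
[[ 0.45456565 -0.31559012]
 [ 0.52529568 -0.07890118]] 0.24703115455892527 73.362216761342
ctr from wrist [ 0.55218912 -0.21592409]
tri slot end (array([ 0.53830595, -0.29210933,  0.12535777]), np.float64(0.0028976123676404033)) tri screw (array([ 0.46604285, -0.30222413,  0.17788051]), np.float64(0.001452385106181836)) (array([ 0.53243445, -0.08777344,  0.15521978]), np.float64(0.002974163903774912))
```

Call:
{"api": "send_rows", "payload": {"increments": [[[0.001, -0.003, 0.025], 0, 0.05], [[0.001, -0.003, 0.055], 0, 0.05], [[0.001, -0.003, 0.08], 0, 0.05], [[0.001, -0.003, 0.098], 0, 0.05], [[0.001, -0.003, 0.104], 0, 0.05]]}}

```text
t: 3.15
tcp_pos: [0.5523, -0.2129, 0.1648]
tool_rot: [-180.0, -0.2, 163.3]
force: [0.5, -0.2, 0.2]
grip_width: 0.0497
grip_force: 0.0
```

Call:
{"api": "send_rows", "payload": {"increments": [[[0, 0, 0], 0, 0.03], [[0, 0, 0], 0, 0.02], [[0, 0, 0], 0, 0.008], [[0, 0, 0], 0, 0.008], [[0, 0, 0], 0, 0.008]], "grip_force": 25}}

```text
t: 3.65
tcp_pos: [0.5535, -0.214, 0.1671]
tool_rot: [180.0, 0.0, 163.3]
force: [2.0, 3.3, 1.1]
grip_width: 0.0177
grip_force: 1.7
```

Call:
{"api": "send_rows", "payload": {"increments": [[[0, 0, 0], 0, 0.008], [[0, 0.01, 0], 0, 0.008], [[0, 0.022, 0], 0, 0.008], [[0, 0.036, 0], 0, 0.008], [[0, 0.05, 0], 0, 0.008]]}}

```text
t: 4.15
tcp_pos: [0.5681, -0.1648, 0.167]
tool_rot: [-180.0, 0.0, 163.3]
force: [-0.9, -2.1, 5.4]
grip_width: 0.0154
grip_force: 25.0
```

Call:
{"api": "send_rows", "payload": {"increments": [[[0, 0.006, 0], 0, 0.008], [[0, 0.012, 0], 0, 0.008], [[0, 0.018, 0], 0, 0.008], [[0, 0.022, 0], 0, 0.008], [[0, 0.025, 0], 0, 0.008]]}}

```text
t: 4.65
tcp_pos: [0.5754, -0.1405, 0.1671]
tool_rot: [180.0, 0.0, 163.4]
force: [-1.7, -1.6, 6.1]
grip_width: 0.0159
grip_force: 25.0
```

Moving freely. I'll push on in small steps until the stop is felt.

Call:
{"api": "send_rows", "payload": {"increments": [[[0, 0.002, 0], 0, 0.008], [[0, 0.004, 0], 0, 0.008], [[0, 0.006, 0], 0, 0.008], [[0, 0.008, 0], 0, 0.008], [[0, 0.01, 0], 0, 0.008]]}}

```text
t: 5.15
tcp_pos: [0.5771, -0.1347, 0.167]
tool_rot: [-179.8, 0.0, 163.2]
force: [-4.9, -14.8, 5.6]
grip_width: 0.0156
grip_force: 25.0
```

Call:
{"api": "send_rows", "payload": {"increments": [[[0, 0.002, 0], 0, 0.008], [[0, 0.003, 0], 0, 0.008], [[0, 0.003, 0], 0, 0.008], [[0, 0.003, 0], 0, 0.008], [[0, 0.003, 0], 0, 0.008]]}}

```text
t: 5.65
tcp_pos: [0.5771, -0.1347, 0.167]
tool_rot: [-179.6, 0.0, 163.0]
force: [-5.9, -18.5, 5.9]
grip_width: 0.0157
grip_force: 25.1
```

```bash
python3 - <<'E'
from h import *
t=snap('top','top1');b=t['pixels'][160:300,360:550]; cv2.imwrite('pics/c.png',cv2.resize(b,None,fx=4,fy=4,interpolation=cv2.INTER_CUBIC)[:,:,::-1])
E
```

```text
(no output)
```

View pics/c.png

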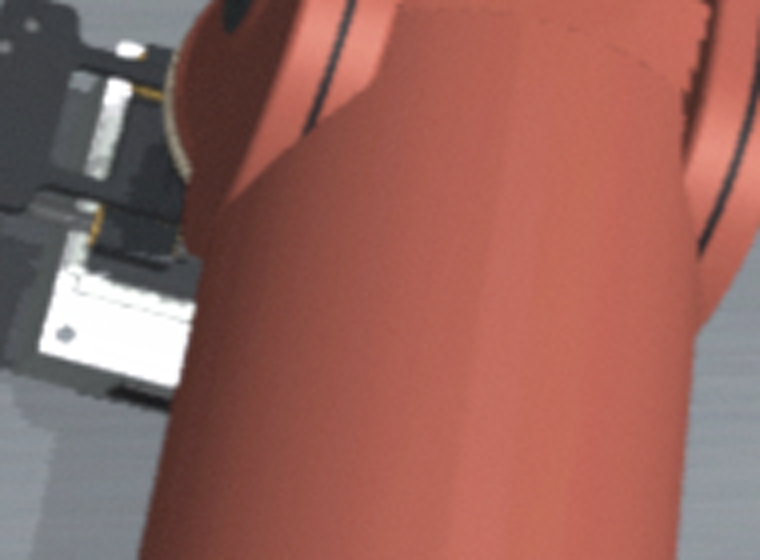

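The arm hides the housing from the top camera. I'll relax the push, release and rise, then look with the wrist camera.

Call:
{"api": "send_rows", "payload": {"increments": [[[0, -0.005, 0], 0, 0.008], [[0, -0.006, 0], 0, 0.02], [[0, -0.006, 0], 0, 0.04], [[0, -0.006, 0], 0, 0.05], [[0, -0.006, -0.01], 0, 0.05]]}}

```text
t: 6.2
tcp_pos: [0.5761, -0.1342, 0.1755]
tool_rot: [-180.0, -0.2, 163.3]
force: [-0.4, -0.4, -0.4]
grip_width: 0.0362
grip_force: 0.0
```

Call:
{"api": "send_rows", "payload": {"increments": [[[0, 0, -0.03], 0, 0.05], [[0, 0, -0.06], 0, 0.05], [[0, 0, -0.09], 0, 0.05], [[0, 0, -0.093], 0, 0.05], [[0, 0, -0.093], 0, 0.05]]}}

```text
t: 6.7
tcp_pos: [0.5773, -0.1353, 0.2707]
tool_rot: [180.0, 0.1, 163.3]
force: [0.5, 0.3, -0.1]
grip_width: 0.0503
grip_force: 0.0
```

```bash
python3 - <<'E'
from h import *
c=snap('wrist','w2')
to(.495,.04,.27,120);to(.4865,.1095,.27,76.4);print(get_obs()['tcp_pos'])
E
```

```text
shift [ 0.1286  0.1442 -0.0005] turn 0.7557 t 6.75 rot [179.99  -0.   163.3 ] q [-25.7  12.9  41.4  89.9  -8.6  80.4  89.8]
shift [ 0.1567  0.2083 -0.0005] turn 1.5166 t 6.75 rot [179.99  -0.   163.3 ] q [-25.7  12.9  41.4  89.9  -8.6  80.4  89.8]
[ 0.576743   -0.13507355  0.26945092]
```

View pics/w2.png

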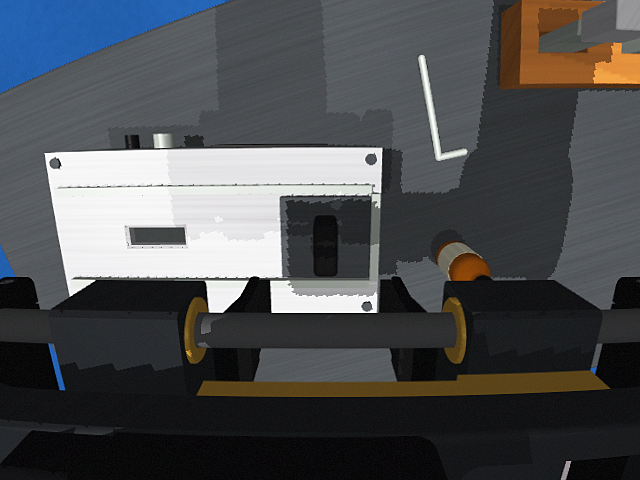

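The shutter plate is against the stop (right edge about 372) and the slot is fully visible, with its mouth at (125–187, 225–248). I'll compute the slot centre and move towards the gauge.

Call:
{"api": "send_rows", "payload": {"increments": [[[0.016, 0.02, 0], 0.145, 0.05], [[0.032, 0.04, 0], 0.29, 0.05], [[0.047, 0.06, 0], 0.435, 0.05], [[0.062, 0.08, 0], 0.58, 0.05], [[0.078, 0.1, 0], 0.725, 0.05]]}}

```text
t: 7.25
tcp_pos: [0.5297, -0.0161, 0.2682]
tool_rot: [-179.9, -0.0, 121.4]
force: [0.5, 0.0, -0.7]
grip_width: 0.0504
grip_force: 0.0
```

```bash
python3 - <<'E'
from h import *
c=load('w2')
q=np.array([atz(c,u,v,.155)[:2] for u,v in((125,226),(185,226),(187,247),(128,247))]);print('slot',q.mean(0),np.linalg.norm(q[1]-q[0]),np.linalg.norm(q[2]-q[1]))
d=q[1]-q[0];print(np.degrees(np.arctan2(d[1],d[0])))
k=np.array([atz(c,*p,.155)[:2] for p in((45,152),(382,149))]);d=k[1]-k[0];print('edge',np.linalg.norm(d),np.degrees(np.arctan2(d[1],d[0])))
to(.4865,.1095,.27,76.4)
E
```

```text
slot [ 0.5393671  -0.25827001] 0.046848986109847154 0.016408426314474155
73.11058320045231
edge 0.248360913866392 73.09225513961596
shift [ 0.1297  0.0286 -0.0018] turn 0.7856 t 7.25 rot [-1.7988e+02 -4.0000e-02  1.2141e+02] q [-41.2   3.4  40.4  98.2  -2.2  79.3  30.9]
```

Call:
{"api": "send_rows", "payload": {"increments": [[[0.025, 0.006, 0], 0.145, 0.05], [[0.05, 0.012, 0], 0.29, 0.05], [[0.075, 0.017, 0], 0.435, 0.05], [[0.1, 0.023, 0], 0.58, 0.05], [[0.12, 0.029, 0], 0.725, 0.05]]}}

```text
t: 7.75
tcp_pos: [0.491, 0.1016, 0.2683]
tool_rot: [-179.9, 0.1, 79.9]
force: [-0.2, 0.5, 0.0]
grip_width: 0.0502
grip_force: 0.0
```

Call:
{"api": "send_rows", "payload": {"increments": [[[0, 0, 0], 0.06, 0.05], [[0, 0, 0], 0.06, 0.05], [[0, 0, 0], 0.06, 0.05], [[0, 0, 0], 0.06, 0.05], [[0, 0, 0], 0.06, 0.05]]}}

```text
t: 8.25
tcp_pos: [0.4924, 0.0996, 0.2694]
tool_rot: [-180.0, 0.0, 76.8]
force: [-0.2, 0.1, 0.0]
grip_width: 0.0502
grip_force: 0.0
```

```bash
python3 - <<'E'
from h import *
c=load('w2'); P=cloud(c); a=np.radians(73.3);yh=np.array([np.cos(a),np.sin(a)]);xh=np.array([yh[1],-yh[0]])
m=(P[...,2]>.188)&(P[...,2]<.205)&(P[...,1]<-.02); m[:200]=0;m[280:]=0;m[:,:290]=0;m[:,350:]=0
r=cv2.minAreaRect(P[m][:,:2].astype(np.float32)*1000);print(r, 'y along',np.array(r[0])/1000@yh,'tcp',np.array([.5771,-.1347])@yh)
w=snap('wrist','w3');to(.4865,.1095,.27,76.4);print(get_obs()['tcp_pos'])
E
```

```text
((575.3855590820312, -134.97982788085938), (15.70938777923584, 35.15738296508789), 72.90754699707031) y along 0.03605637787719383 tcp 0.03681706594960494
shift [ 0.0082 -0.008  -0.0005] turn 0.0062 t 8.3 rot [-1.7999e+02  1.0000e-02  7.6760e+01] q [-49.8  -0.8  33.3 101.3   0.5  79.4 -29.8]
[0.49243452 0.0996775  0.26945295]
```

View pics/w3.png

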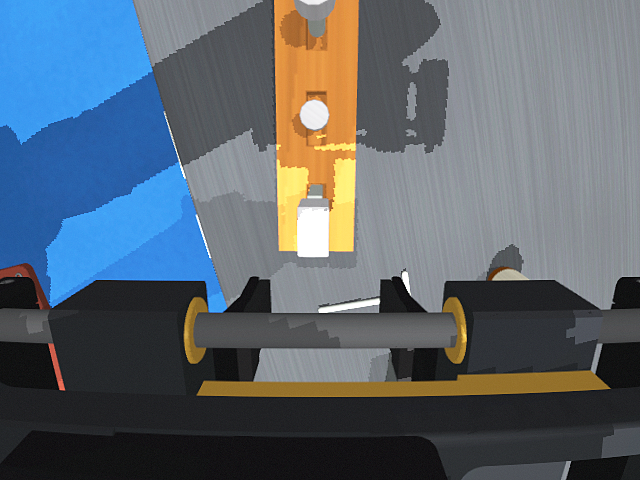

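The wrist view shows the head's top face at about (298–328, 207–257).

```bash
python3 - <<'E'
from h import *
c=load('w3');P=cloud(c)
m=(P[...,2]>.169)&(P[...,2]<.185); m[:190]=0;m[270:]=0;m[:,:280]=0;m[:,350:]=0
r=cv2.minAreaRect(P[m][:,:2].astype(np.float32)*1000);print(np.median(P[m][:,2]),r)
q=np.array([atz(c,u,v,.175)[:2] for u,v in((298,206.5),(328,206.5),(328.5,257),(297.5,257))]);print(q.mean(0),[np.linalg.norm(q[i]-q[i-1]) for i in range(4)])
d=q[2]-q[1];print(np.degrees(np.arctan2(d[1],d[0])))
x,y=np.array(r[0])/1000
to(.4875,.1093,.138,76.6)
print('rack z',dep(c,290,215))
E
```

```text
0.173932678374494 ((485.2002868652344, 110.14134216308594), (36.14455032348633, 21.76344871520996), 75.950927734375)
[0.48556304 0.10992988] [np.float64(0.03582916322294311), np.float64(0.02032547244094439), np.float64(0.03580352557733554), np.float64(0.02174750774973121)]
-102.53151390090358
shift [ 0.0082 -0.007   0.1315] turn 0.0027 t 8.3 rot [-1.7999e+02  1.0000e-02  7.6760e+01] q [-49.8  -0.8  33.3 101.3   0.5  79.4 -29.8]
rack z [0.46088335 0.10988558 0.08429496]
```

Call:
{"api": "send_rows", "payload": {"increments": [[[0.008, -0.0085, 0.02], 0.008, 0.055], [[0.008, -0.0085, 0.05], 0.008, 0.055], [[0.008, -0.0085, 0.08], 0.008, 0.055], [[0.008, -0.0085, 0.11], 0.008, 0.055], [[0.008, -0.0085, 0.1315], 0.008, 0.055]]}}

```text
t: 8.8
tcp_pos: [0.4852, 0.1094, 0.1363]
tool_rot: [-179.9, 0.1, 76.3]
force: [0.6, 0.1, 0.9]
grip_width: 0.055
grip_force: 0.0
```

Call:
{"api": "send_rows", "payload": {"increments": [[[0, 0, 0], 0, 0.055], [[0, 0, 0], 0, 0.045], [[0, 0, 0], 0, 0.036], [[0, 0, 0], 0, 0.028], [[0, 0, 0], 0, 0.025]], "grip_force": 20}}

```text
t: 9.3
tcp_pos: [0.4865, 0.1101, 0.1389]
tool_rot: [179.9, -0.1, 76.3]
force: [0.4, 0.6, 0.2]
grip_width: 0.0309
grip_force: 0.0
```

Call:
{"api": "send_rows", "payload": {"increments": [[[0, 0, 0], 0, 0.02], [[0, 0, 0], 0, 0.015], [[0, 0, 0], 0, 0.012], [[0, 0, 0], 0, 0.012], [[0, 0, 0], 0, 0.012]], "grip_force": 30}}

```text
t: 9.8
tcp_pos: [0.4862, 0.1099, 0.1384]
tool_rot: [180.0, -0.0, 76.3]
force: [-0.4, -1.1, 4.6]
grip_width: 0.0219
grip_force: 30.0
```

Call:
{"api": "send_rows", "payload": {"increments": [[[0, 0, -0.015], 0, 0.012], [[0, 0, -0.035], 0, 0.012], [[0, 0, -0.065], 0, 0.012], [[0, 0, -0.1], 0, 0.012], [[0, 0, -0.135], 0, 0.012]], "grip_force": 40}}

```text
t: 10.3
tcp_pos: [0.4852, 0.1095, 0.2735]
tool_rot: [-179.9, 0.1, 76.3]
force: [1.1, 1.2, -3.2]
grip_width: 0.0212
grip_force: 40.0
```

```bash
python3 -c "
from h import *
to(.5405,-.2590,.30,73.3);print(get_obs()['tcp_pos'],get_obs()['grip_width'])"
```

```text
shift [-0.3449  0.141  -0.0265] turn 0.0523 t 10.3 rot [-1.7992e+02  7.0000e-02  7.6300e+01] q [-50.8  -1.6  32.6 101.4   0.9  80.  -32. ]
[0.48517619 0.10954317 0.27351428] 0.02124454038200993
```

Call:
{"api": "send_rows", "payload": {"increments": [[[-0.015, 0.006, -0.026], 0.01, 0.012], [[-0.045, 0.018, -0.026], 0.02, 0.012], [[-0.08, 0.033, -0.026], 0.03, 0.012], [[-0.115, 0.047, -0.026], 0.04, 0.012], [[-0.15, 0.061, -0.026], 0.052, 0.012]]}}

```text
t: 10.8
tcp_pos: [0.5092, -0.0518, 0.2984]
tool_rot: [-179.9, 0.0, 73.3]
force: [0.3, 0.3, -2.8]
grip_width: 0.0216
grip_force: 40.0
```

Call:
{"api": "send_rows", "payload": {"increments": [[[-0.035, 0.014, 0], 0, 0.012], [[-0.07, 0.027, 0], 0, 0.012], [[-0.105, 0.04, 0], 0, 0.012], [[-0.14, 0.054, 0], 0, 0.012], [[-0.165, 0.064, 0], 0, 0.012]]}}

```text
t: 11.3
tcp_pos: [0.5228, -0.2292, 0.2985]
tool_rot: [-179.9, 0.0, 73.2]
force: [0.6, 0.3, -2.5]
grip_width: 0.0218
grip_force: 40.0
```

Call:
{"api": "send_rows", "payload": {"increments": [[[-0.015, 0.006, 0], 0, 0.012], [[-0.023, 0.008, 0], 0, 0.012], [[-0.028, 0.008, 0], 0, 0.012], [[-0.028, 0.008, 0], 0, 0.012], [[-0.028, 0.008, 0], 0, 0.012]]}}

```text
t: 11.8
tcp_pos: [0.5234, -0.2548, 0.299]
tool_rot: [-180.0, -0.0, 73.4]
force: [-0.4, 0.4, -3.0]
grip_width: 0.0217
grip_force: 40.0
```

```bash
python3 -c "
from h import *
to(.5405,-.2590,.25,73.3);print(get_obs()['tcp_pos'],get_obs()['grip_width'])
c=snap('wrist','w4');snap('scene','s4')"
```

```text
shift [0.0008 0.0175 0.049 ] turn 0.0017 t 11.8 rot [-1.7998e+02 -4.0000e-02  7.3400e+01] q [-23.6  12.7  54.2  88.9 -10.4  83.7  14.5]
[ 0.52344602 -0.25478274  0.29896209] 0.021712691286872768
```

View pics/w4.png

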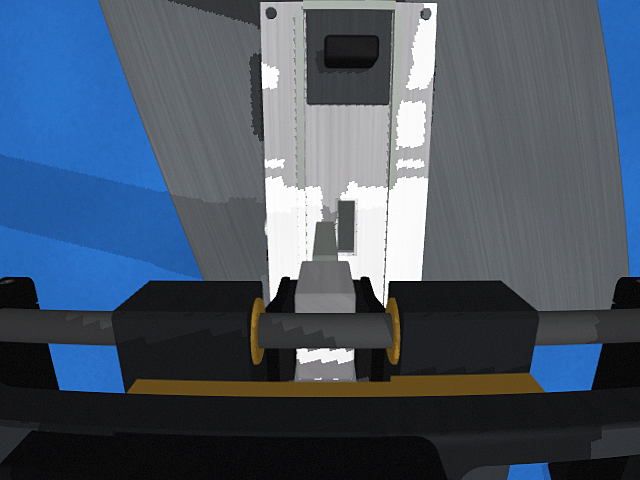

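The slot is at (337–356, 199–254), and the held blade's lower edge runs from (315,222) to (336,222). I'll enlarge this to read it more exactly.

```bash
python3 -c "
from h import *
b=load('w4')['pixels'][190:280,275:385];cv2.imwrite('pics/d.png',cv2.resize(b,None,fx=6,fy=6,interpolation=cv2.INTER_CUBIC)[:,:,::-1])"
```

```text
(no output)
```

View pics/d.png

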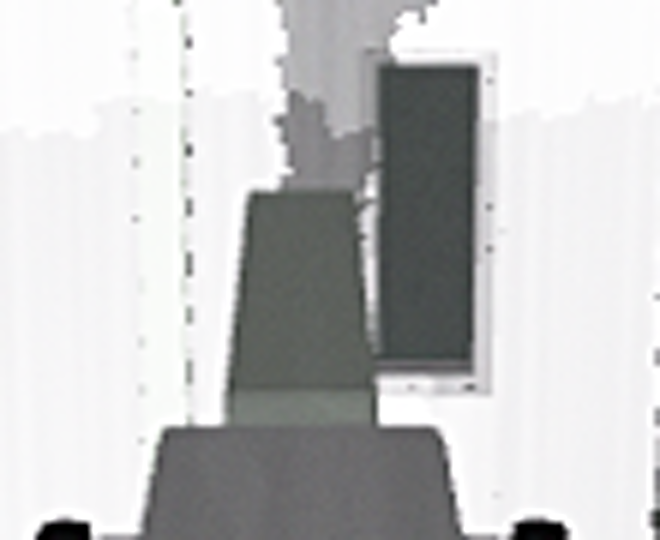

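In the crop, the slot's bevel spans (366–496, 52–393) and the blade's lower front edge runs from (250,190) to (355,190).

```bash
python3 - <<'E'
from h import *
c=load('w4');f=lambda x,y:(275+(x+.5)/6-.5,190+(y+.5)/6-.5)
a=np.radians(73.3);yh=np.array([np.cos(a),np.sin(a)]);xh=np.array([yh[1],-yh[0]])
q=np.array([atz(c,*f(*p),.155)[:2] for p in((366,52),(496,52),(490,393),(362,393))])
i=np.array([atz(c,*f(*p),.1525)[:2] for p in((378,65),(478,65),(473,365),(375,365))])
L=lambda q:[np.linalg.norm(q[k]-q[k-1]).round(4) for k in range(4)]
for s in(q,i): print('slot',s.mean(0),L(s),'xh,yh',s.mean(0)@xh,s.mean(0)@yh)
for z in(.219,.221,.223):
    b=np.array([atz(c,*f(*p),z)[:2] for p in((250,190),(355,190))]);print(z,'blade w',np.linalg.norm(b[1]-b[0]),'ctr xh,yh',b.mean(0)@xh,b.mean(0)@yh-.020)
t=np.array([.5234,-.2548]);print('tcp',t@xh,t@yh,get_obs()['tcp_pos'])
print('depth blade',dep(c,325,226))
E
```

```text
slot [ 0.539472  -0.2588236] [np.float64(0.0478), np.float64(0.0174), np.float64(0.0478), np.float64(0.0179)] xh,yh 0.5910940992956532 -0.0928841157147615
slot [ 0.5394302  -0.25819205] [np.float64(0.0423), np.float64(0.0135), np.float64(0.0423), np.float64(0.0137)] xh,yh 0.5908725768008163 -0.09229121058044061
0.219 blade w 0.011295526881773009 ctr xh,yh 0.5738179383046541 -0.09438970393858365
0.221 blade w 0.011201913492491129 ctr xh,yh 0.5738166979937961 -0.09396645995999343
0.223 blade w 0.01110830010320915 ctr xh,yh 0.5738154576829383 -0.09354321598140318
tcp 0.5745437542597445 -0.09364867559724695 [ 0.52357233 -0.2547664   0.29908627]
depth blade [ 0.52839178 -0.23562127  0.23541038]
```

Call:
{"api": "send_rows", "payload": {"increments": [[[0.001, 0.009, 0], 0.001, 0.012], [[0.001, 0.0172, 0.01], 0.001, 0.012], [[0.001, 0.0172, 0.03], 0.001, 0.012], [[0.001, 0.0172, 0.05], 0.001, 0.012], [[0.001, 0.0172, 0.055], 0.001, 0.012]]}}

```text
t: 12.4
tcp_pos: [0.5397, -0.2591, 0.2412]
tool_rot: [-179.8, 0.0, 73.3]
force: [-0.2, 0.2, -2.5]
grip_width: 0.0218
grip_force: 40.0
```

Call:
{"api": "send_rows", "payload": {"increments": [[[0, 0, 0], 0, 0.012], [[0, 0, 0], 0, 0.012], [[0, 0, 0], 0, 0.012], [[0, 0, 0], 0, 0.012], [[0, 0, 0], 0, 0.012]]}}

```text
t: 12.9
tcp_pos: [0.5403, -0.2599, 0.2446]
tool_rot: [180.0, -0.0, 73.3]
force: [-0.3, 0.0, -2.9]
grip_width: 0.0215
grip_force: 40.0
```

```bash
python3 -c "
from h import *
c=snap('wrist','w5');print(get_obs()['tcp_pos'],get_obs()['force'])
b=c['pixels'][190:280,275:385];cv2.imwrite('pics/e.png',cv2.resize(b,None,fx=6,fy=6,interpolation=cv2.INTER_CUBIC)[:,:,::-1])"
```

```text
[ 0.54021405 -0.25989504  0.24444856] [-0.17694531  0.44537173 -2.40448681]
```

View pics/e.png

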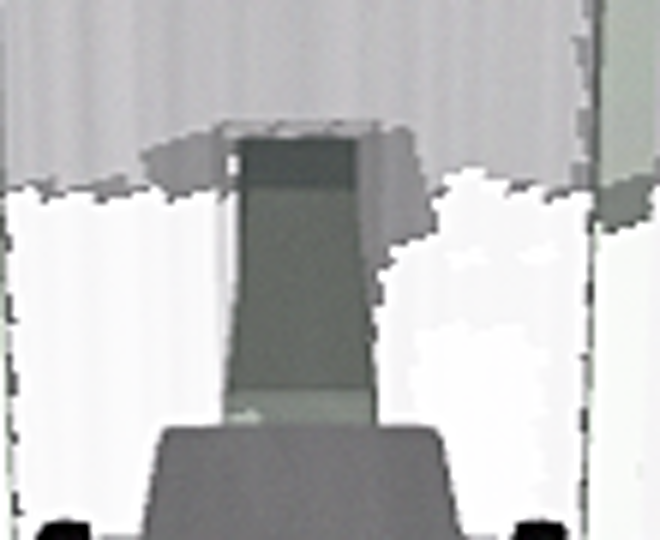

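The blade's lower end (247–355, centre about 301) is centred on the slot (inner 240–357, bevel 222–380). I'll check y from the slot's far end at rows 120–137.

```bash
python3 - <<'E'
from h import *
c=load('w5');f=lambda x,y:(275+(x+.5)/6-.5,190+(y+.5)/6-.5)
a=np.radians(73.3);yh=np.array([np.cos(a),np.sin(a)]);xh=np.array([yh[1],-yh[0]])
g=lambda x,y,z:(lambda p:(round(p@xh,4),round(p@yh,4)))(atz(c,*f(x,y),z)[:2])
print('bevel end',g(301,120,.155),'inner',g(298.5,137,.1525),'blade edge',g(300.5,190,.1665))
print('expected slot ctr y: bevel-.0245, inner-.022; blade ctr: edge-.020')
E
```

```text
bevel end (np.float64(0.5914), np.float64(-0.0686)) inner (np.float64(0.5911), np.float64(-0.071)) blade edge (np.float64(0.5913), np.float64(-0.0741))
expected slot ctr y: bevel-.0245, inner-.022; blade ctr: edge-.020
```

Call:
{"api": "send_rows", "payload": {"increments": [[[0.001, 0, 0], 0, 0.012], [[0.001, 0, 0.006], 0, 0.012], [[0.001, 0, 0.012], 0, 0.012], [[0.001, 0, 0.017], 0, 0.012], [[0.001, 0, 0.022], 0, 0.012]]}}

```text
t: 13.45
tcp_pos: [0.5402, -0.2588, 0.2214]
tool_rot: [-180.0, 0.0, 73.3]
force: [-0.5, -0.1, -2.0]
grip_width: 0.0218
grip_force: 40.0
```

Call:
{"api": "send_rows", "payload": {"increments": [[[0, 0, 0.004], 0, 0.012], [[0, 0, 0.008], 0, 0.012], [[0, 0, 0.012], 0, 0.012], [[0, 0, 0.016], 0, 0.012], [[0, 0, 0.02], 0, 0.012]]}}

```text
t: 13.95
tcp_pos: [0.5404, -0.2589, 0.2018]
tool_rot: [180.0, 0.0, 73.3]
force: [-0.1, 0.0, -3.1]
grip_width: 0.022
grip_force: 40.0
```

It entered without contact. I'll go down the rest of the way.

Call:
{"api": "send_rows", "payload": {"increments": [[[0, 0, 0.006], 0, 0.012], [[0, 0, 0.012], 0, 0.012], [[0, 0, 0.018], 0, 0.012], [[0, 0, 0.024], 0, 0.012], [[0, 0, 0.028], 0, 0.012]]}}

```text
t: 14.45
tcp_pos: [0.5402, -0.2588, 0.1733]
tool_rot: [-180.0, 0.0, 73.3]
force: [-0.9, -0.6, -2.5]
grip_width: 0.022
grip_force: 40.0
```

Call:
{"api": "send_rows", "payload": {"increments": [[[0, 0, 0], 0, 0.012], [[0, 0, 0], 0, 0.012], [[0, 0, 0], 0, 0.012], [[0, 0, 0], 0, 0.012], [[0, 0, 0], 0, 0.012]]}}

```text
t: 14.95
tcp_pos: [0.5405, -0.2589, 0.1743]
tool_rot: [180.0, -0.0, 73.3]
force: [-0.2, 0.1, -2.4]
grip_width: 0.0217
grip_force: 40.0
```

```bash
python3 - <<'E'
from h import *
o=get_obs();print(o['tcp_pos'],o['force'],o['torque'],o['tool_rot'],o['grip_width'])
c=snap('scene','s6');b=c['pixels'][120:280,130:320];cv2.imwrite('pics/f.png',cv2.resize(b,None,fx=4,fy=3.7,interpolation=cv2.INTER_CUBIC)[:,:,::-1])
E
```

```text
[ 0.54045506 -0.25892405  0.17426897] [-0.18466512  0.1040369  -2.41146363] [-0.07545858  0.01198291 -0.00605053] [ 1.79980768e+02 -2.48010671e-03  7.32682283e+01] 0.021668840444186432
```

View pics/f.png

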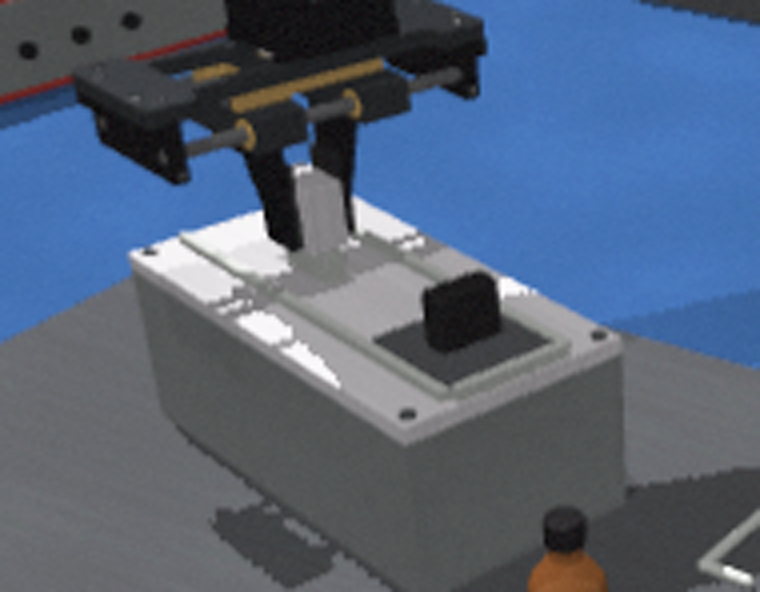

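The gauge hangs in the slot at about (325,230) in the crop, with its head just above the cover. The shutter is against the stop at (475,345), and the only force is the gauge's weight. I'm handing the job in.

```bash
python3 -c "
from station import *
print(job_done())"
```

```text
the job is handed in; nothing more can be done
None
```

I slid the shutter open against its stop and handed the job in with the blade gauge held upright in the slot, its head about 16 mm above the cover and no contact force measured; the judge's verdict wasn't shown.

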